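# Move a battery pack from the desk charger to the load tester

### The job

Take the charged battery pack out of the desk charger by squeezing its sprung side tab in while you lift, and set it down upright on the tester's landing plate in front of the ramp, nose towards the ramp, and let go of it there. Then take it afresh by the handle or heel and push it up the ramp, nose first, against the sprung contact, until its heel drops behind the lip; leave it lying in the bay, held by the lip with the contact pressed in. Keep the pack the right way up all along and do not disturb the flux bottle, the solder reel or the side cutters.

Things in the scene. Friction and masses are not known exactly. Their poses are not given: they have to be found in the camera images.
- pack: Battery pack, black block 100 mm long (x), 60 wide (y), 48 high, about 0.45 kg, latched in the charger at the start. Origin: centre of its underside; +x to the nose (brass contacts, 54 mm wide, lower edge rounded to 9 mm radius), -x to the heel (end with the pull handle, which adds 40 mm; above 21 mm height the heel is set back 14 mm), +y to the side with the grey snap tab.
- pack_tab (a point): On the outer face of the pack's snap tab, 6 mm from the pack's centre towards the nose, 30 mm above its underside. Thumb plate 26 mm wide, 10 to 43 mm above the underside; 67 mm from its face to the pack's other side when out, 60 when squeezed in. A hook at its foot (3 to 10 mm up) reaches 4.5 mm farther out and as far under the charger's catch bar: free when the tab is in by over 4.5 mm.
- tab (a joint): How far the snap tab is pressed in, m: 0 out (hooked), 0.007 fully in (flush with the pack's side). Spring: about 2.5 N to start, 8 N fully in; it springs out when let go, and may nudge the pack 3 to 5 mm away from the tab side as it does.
- pack_handle (a point): Middle of the bar of the pull handle on the heel: 10 mm round bar along the pack's y, 85 mm behind the pack's origin (35 mm behind the heel face), 25 mm above the underside; 30 mm clear between bar and heel face, 48 mm clear between the handle's two arms. The bar can turn between fingers that straddle it.
- pack_heel (a point): Middle of the heel's lower edge (x -50 mm, z 0 of the pack): the edge that must drop behind the lip. Pushing fingers can hold it up by friction; once it is past the lip, press the handle down or ease off and it drops 8 mm.
- charger: Grey desk charger, fixed, 150 x 104 mm. Origin: pocket centre, at desk height; axes as those of the latched pack, whose underside rests 12 mm above it. Pocket walls at most 24 mm high over the desk, supply part behind the nose 34. Catch bar on the +y side 22 to 26 mm above the desk, 37 to 44 mm off the centre line; middle of the -y side open. The pack comes out straight up, free after 30 mm.
- tester: Load tester, fixed: flat dark steel landing plate, steel ramp, lip, sloped bay under a grey head with a display. Origin: at desk height under the lip's back face, on the pack's centre line; x points up the ramp into the bay, y left of that, z up. The bay takes the pack nose first with the tab towards +y. Total x -165 to 120 mm; head 140 mm high.
- tester_landing (a point): Centre of the landing plate's top, in the tester's frame x -106, y 0, z 8 mm. The plate spans x -164 to -48 and y -46 to 52; the pack stands on it with its nose just before the ramp when its origin is at x -102 (it may also stand with the nose a little on the ramp).
- tester_lip (a point): Middle of the lip's crest at its back edge, tester frame x 0, z 22 mm. The ramp rises from z 8 at x -48 to z 22 at x -4; behind the crest it drops straight 8 mm to the bay floor (z 14 at x 0), which rises on at 6 degrees. While the pack rides over the crest with its nose on the bay floor, its heel is at z 22 to 24, bar at z 47 to 49. Home: heel edge at x 0 to 3, z 14 to 15, handle bar at about x -36, z 35.
- tester_bay (a point): Middle of the bay floor, tester frame x 50, z 19 mm. Guides 40 mm high stand at y -34 (plain side) and y +44 (room for the tab) and flare 10 mm wider beside the ramp down to x -48. The head covers the bay from x 68 on (lead-in plate slanting down to 64 mm above the floor at x 90): the pack cannot be put in from above; it rocks nose down over the crest and goes under.
- contact (a joint): How far the sprung contact block at the bay's end is pressed in by the nose, m: 0 free, about 0.005 with the pack home against the lip, 0.012 at its stop (nose 7 mm beyond home). Spring: about 2 N to start, 4 N home, 7 N at the stop; it pushes the pack back against the lip.
- flux_bottle: Bystander: small brown bottle on the mat beside the tester, 37 mm across, 84 mm high; origin at the centre of its foot.
- solder_reel: Bystander: small reel of solder standing on a flange, 46 mm across, 34 mm high; origin at the centre of its foot.
- side_cutters: Bystander: side cutters lying flat on the mat near the flux bottle, 116 mm long; origin at the centre of the underside.

How it is judged:
On the way:
1. the pack has been put down upright on the landing plate in front of the ramp (its nose may already be on the ramp), nose towards the ramp, and let go (x of pack in the frame of tester between -0.18 and -0.06 m and y of pack in the frame of tester between -0.04 and 0.04 m and z of pack in the frame of tester below 0.025 m and angle between the x axis of pack and the x axis of tester, either way round below 0.4 rad and x of pack_heel in the frame of tester below -0.09 m and angle between pack's own z axis and vertical below 0.35 rad and contact force between the fingers and pack below 0.3 N and linear speed of pack below 0.03 m/s), for 0.2 s.
At the end, for the whole second after the job is handed in: The pack is let go and at rest in the bay: heel edge 0 to 10 mm past the lip (3 mm slack), dropped to within 4 mm of the bay floor, within 8 mm of the centre line and 0.16 rad of straight, upright, sprung contact pressed in more than 2 mm (x of pack_heel in the frame of tester between -0.003 and 0.01 m and z of pack_heel in the frame of tester below 0.018 m and y of pack_heel in the frame of tester between -0.008 and 0.008 m and angle between the x axis of pack and the x axis of tester, either way round below 0.16 rad and angle between pack's own z axis and vertical below 0.2 rad and value of joint contact above 0.002 m and contact force between the fingers and pack below 0.3 N and linear speed of pack below 0.03 m/s); the robot touches nothing.
It fails at once if the pack is tipped over (more than 0.7 rad from upright) (angle between pack's own z axis and vertical above 0.7 rad).
It fails at once if the flux bottle, solder reel or side cutters are moved by more than 30 mm (distance of any of flux_bottle, solder_reel, side_cutters from where it was at the start of the episode above 0.03 m).
It also fails if it takes over 50 s, if anything falls off the work surface, if the arm or the gripper's body presses on something with over 40 N, if the wrist force passes 120 N, or if a joint passes its speed limit or range.

### The arm

A 7-joint arm with a two-finger parallel gripper is mounted at the origin on a cart in front of the work surface, level with it; the furniture and walls round the work are solid. World frame = base frame: x ahead of the robot, y to its left, z up, the work surface at z = 0. Lengths are in m, angles in rad, forces in N, time in s.
With the tool pointing down it reaches from about 0.4 to 0.875 m from the base axis. Payload 19.3 kg.
Tool frame: the origin (TCP) lies midway between the tips of the shut fingers; the grasp point (between the pads) lies 19 mm behind it; z points along the fingers, y is the line along which they close (so a half turn about z gives the same grasp; the last joint's range is limited). The gripper opens to 85 mm and grips with 20 to 120 N. Pads are 22 mm wide; open, the fingers measure 114 mm over their backs; the gripper's body (76 mm by 85 mm) begins 54 mm behind the grasp point. The pads swing forward as they close: fully open they stand 13 mm farther back than shut.
Start: joints at [1.066, 0.521, -0.036, 1.599, 0.021, 1.021, -0.113], TCP at [0.263, -0.567, 0.231] pointing down, gripper open.
Joint ranges: [-2.91, 2.91], [-0.3, 2.13], [-1.5, 1.42], [0.17, 2.43], [-1.26, 4.41], [0.16, 1.93], [-2.52, 2.52]. Speed limits (rad/s): [1.89, 1.89, 2.39, 2.39, 3.01, 3.01, 3.01].

### API

Orientations are given as [roll, pitch, yaw] about the fixed x, y, z axes, in that order (R = Rz(yaw) Ry(pitch) Rx(roll)).
In Python, from workcell import * gives the robot as it stands.
- The arm moves only by the shell command python3 -m creep 'ROWS' [FORCE]. ROWS is JSON, a list that holds one entry, the list of rows, each a list of 7 numbers: the closure, from -1 (fully open) to 1 (shut), then the shift along the tool's x, y, z in m, then the turn, a rotation vector about the tool's x, y, z in degrees. A call has 1 to 10 rows; each row shifts and turns the commanded pose from where the row before left it, along the tool's axes as they then stand; what a row does not reach is not made up. A row lasts 1/10 s, in which the tool goes at most 50 mm and 8.59 degrees, less where a joint would pass 70% of its speed; a pose out of reach is approached as far as the arm can. A call is refused whole if a number of a shift passes 0.05 or a number of a turn 8.59, either way. A call with a gripper value outside its range is refused whole. The fingers move at their own pace and stop on an object; FORCE is the grip in N (left out, the last holds). Time passes only in rows, so rows that do not move let the fingers close. It gives the time, the measured TCP pose, the force, the opening and the grip force at its end, in the units of the state.
- observe(): the state, without advancing time (a new reading comes with each control period).
- grab_frame(name): name is "scene" or "top"; returns a dict with "image" (400x640x3 uint8, red, green, blue), "range_z" (400x640 float32, m along the optical axis (not along the pixel's ray), 0 where there is no reading), "fx", "fy", "cx", "cy" (pixels), "R" (3x3) and "t" (3): a world point X has camera coordinates R X + t. Camera axes: x right, y down, z forward; pixel columns grow to the right and rows downward; lengths in m; the calibration is good to about 2 mm. A picture is of the moment at which its call begins.
- job_done(): hands the job in; it is judged then, once.
Trained networks look in a picture, given as the dict that the camera call returned (one of the last four; its "shot" number tells which), for a name from the list of things; names that differ only in an ending like _2 or _b are one class to them, and where a whole thing is asked for, a point or a joint stands for the part that bears it (a point fixed in the world has none). Each returns a list of dicts, best first, with "confidence" (0 to 1); they miss things now and then, are a little off and sometimes report something else, mostly with a low value. They report only what shows in the picture. A call takes as long as a camera call.
- find_in(picture, thing): "extent" ([centre column, centre row, width, height] in pixels, round what is visible of it).
- outline_of(picture, thing): "region" (400x640 bool, what is visible of it) and "extent" ([centre column, centre row, width, height] in pixels, round what is visible of it).
- tip_of(picture, thing): "position" ([column, row] in pixels: a listed point, or the origin of a listed thing).
The state is a dict: "clock": time; "qpos": joint angles; "qd": joint speeds; "joint_efforts": joint torques, N m; "position": TCP position; "tool_rot": TCP orientation; "force": force on the tool from outside, world axes, zero at the start; "moment": the same for the moment, N m; "grip_width": finger opening in m; "finger_force": force on a finger pad.
Only numpy, scipy, OpenCV 4.12 (cv2) and the standard library are available. Lean on these libraries where they do the work, as an engineer would, in place of code of your own. Each camera call takes 0.05 s, during which the arm holds its last target. There are 200 camera calls.

## Working session

There is one attempt and no reset: what is moved stays moved. The work goes in short steps, Python scripts to look and compute and a shell command to move; the robot and the scene stay as the last step left them, time stands still between calls to the robot, and variables do not carry over. Pictures are saved under pics/ and viewed, at most 10 in all, crops included, and the job is handed in when it is done.

```bash
mkdir -p pics
cat > h.py <<'E'
from workcell import *
import numpy as np, cv2
from scipy.spatial.transform import Rotation as Ro
def px2w(f,u,v,z=None):
    u=float(u);v=float(v)
    d=np.array([(u-f["cx"])/f["fx"],(v-f["cy"])/f["fy"],1.]);R=np.array(f["R"]);t=np.array(f["t"])
    c=-R.T@t; r=R.T@d
    if z is None:
        return c+r*f["range_z"][int(round(v)),int(round(u))]
    return c+r*(z-c[2])/r[2]
def cloud(f,mask=None):
    v,u=np.nonzero((f["range_z"]>0)&(mask if mask is not None else True))
    z=f["range_z"][v,u]
    P=np.stack([(u-f["cx"])/f["fx"]*z,(v-f["cy"])/f["fy"]*z,z],1)
    return (P-np.array(f["t"]))@np.array(f["R"]),u,v
E
python3 - <<'E'
from h import *
s=observe();print(s["clock"],s["position"],s["tool_rot"],s["grip_width"])
for n in("scene","top"):
    f=grab_frame(n); cv2.imwrite(f"pics/{n}0.png",f["image"][:,:,::-1])
    for t in("pack_tab","pack_handle","pack","tester","charger","tester_lip","tester_landing","tester_bay","flux_bottle","solder_reel","side_cutters"):
        r=tip_of(f,t)
        for q in r[:2]: 
            p=q["position"]; 
            try: print(n,t,round(q["confidence"],2),np.round(p),np.round(px2w(f,*p),3))
            except Exception as e: print(n,t,p,e)
E
```

```text
0.0 [ 0.26307648 -0.56657842  0.23073983] [-3.14048848e+00  9.85641955e-05  4.34738736e-01] 0.08573367683869518
scene pack_handle 0.61 [301. 264.] [ 0.415 -0.405  0.042]
scene pack 0.59 [348. 275.] [ 0.48  -0.467  0.034]
scene pack 0.47 [406. 239.] [ 0.703 -0.376  0.01 ]
scene tester 0.66 [325. 224.] [ 0.558 -0.253  0.028]
scene charger 0.82 [348. 281.] [ 0.481 -0.467  0.02 ]
scene tester_lip 0.79 [322. 219.] [ 0.583 -0.197  0.013]
scene tester_landing 0.68 [281. 230.] [ 0.47  -0.191  0.007]
scene tester_bay 0.94 [340. 220.] [ 0.598 -0.256  0.032]
scene flux_bottle 0.96 [408. 237.] [ 0.707 -0.381  0.016]
scene solder_reel 0.52 [232. 212.] [ 0.399 -0.029  0.005]
scene side_cutters 0.6 [411. 262.] [ 0.644 -0.46   0.01 ]
top pack_tab 0.57 [401. 212.] [ 0.514 -0.41   0.055]
top pack_handle 0.68 [398. 255.] [ 0.419 -0.415  0.005]
top pack 0.62 [409. 224.] [ 0.489 -0.428  0.058]
top tester 0.9 [311. 184.] [ 0.575 -0.214  0.012]
top charger 0.94 [408. 223.] [ 0.491 -0.425  0.058]
top tester_lip 0.67 [312. 183.] [ 0.576 -0.217  0.015]
top tester_landing 0.93 [304. 228.] [ 0.474 -0.201  0.01 ]
top tester_landing 0.56 [310. 184.] [ 0.573 -0.212  0.015]
top tester_bay 0.63 [314. 163.] [ 0.621 -0.22   0.015]
top tester_bay 0.27 [411. 151.] [ 0.51  -0.263  0.735]
top flux_bottle 0.87 [380. 126.] [ 0.703 -0.362  0.05 ]
top flux_bottle 0.45 [313. 182.] [ 0.58  -0.218  0.014]
top solder_reel 0.73 [220. 252.] [ 0.418 -0.021  0.035]
top solder_reel 0.44 [311. 164.] [ 0.62  -0.212  0.018]
top side_cutters 0.7 [415. 151.] [ 0.51  -0.265  0.735]
```

Run:
```python
import cv2
a=cv2.imread("pics/top0.png")[90:300,190:470];b=cv2.imread("pics/scene0.png")[170:330,200:460]
cv2.imwrite("pics/t1.png",cv2.resize(a,None,fx=2.8,fy=2.8));cv2.imwrite("pics/s1.png",cv2.resize(b,None,fx=3,fy=3))
```

```text
(no output)
```

View pics/t1.png

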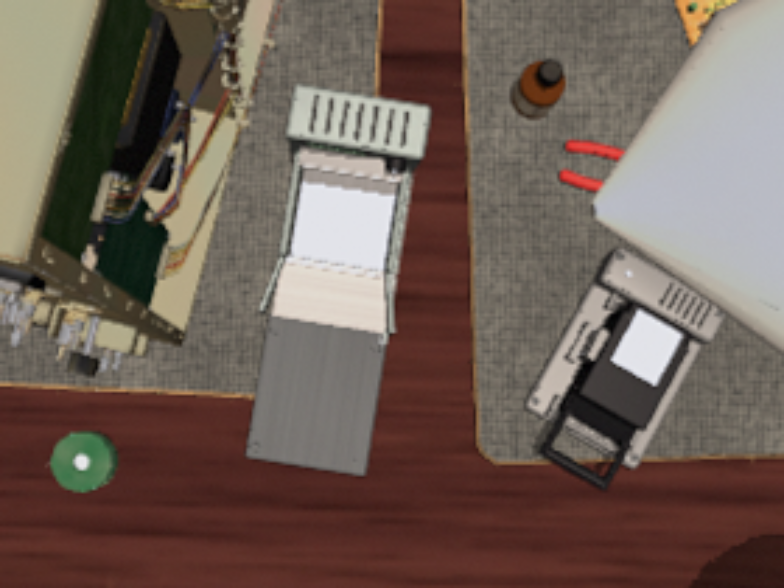

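View pics/s1.png

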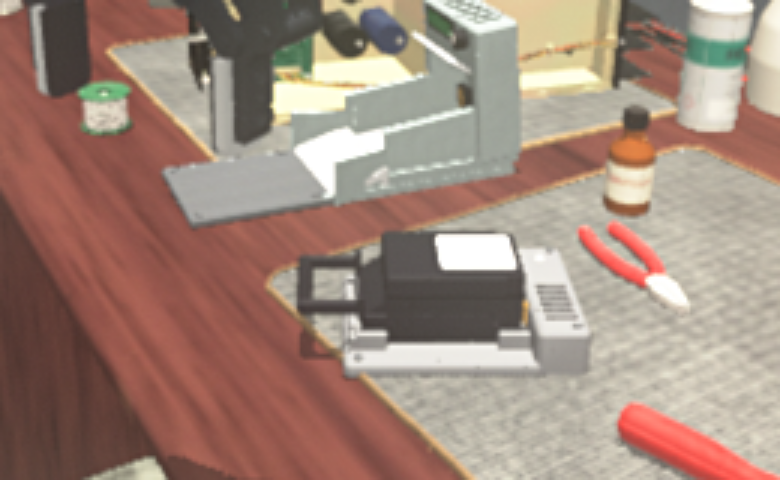

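The top view shows the tester at cols 279–343, rows 120–260 (ramp up, head away from the robot). The charger and pack sit at cols 378–449, rows 178–262, with the handle towards the robot and the tab on the left. The arm hides the cutters' jaws and a little of the charger. Next I'll fit the poses from depth.

Run:
```python
from h import *
f=grab_frame("top"); 
P,u,v=cloud(f)
print("cam",np.round(-np.array(f["R"]).T@np.array(f["t"]),3))
def rect(m,n):
    Q=P[m]; 
    if len(Q)<10: print(n,len(Q));return
    im=np.zeros(f["range_z"].shape,np.uint8); im[v[m],u[m]]=1
    k,l,st,_=cv2.connectedComponentsWithStats(im); i=1+np.argmax(st[1:,4]); s=l[v,u]==i; Q=P[s&m]
    (c,wh,a)=cv2.minAreaRect((Q[:,:2]*1000).astype(np.float32)); print(n,len(Q),"c",np.round(c,1),"wh",np.round(wh,1),"a",round(a,1),"z",np.round(np.median(Q[:,2]),4)); return Q
near=(P[:,0]>.36)&(P[:,0]<.62)&(P[:,1]<-.33)&(P[:,1]>-.56)
rect(near&(abs(P[:,2]-.06)<.006),"packtop")
rect(near&(P[:,2]>.03)&(P[:,2]<.07),"pack+handle")
rect(near&(abs(P[:,2]-.037)<.006),"bar")
T=(P[:,0]>.36)&(P[:,0]<.75)&(P[:,1]<-.1)&(P[:,1]>-.32)
rect(T&(abs(P[:,2]-.008)<.004)&(P[:,0]<.56),"plate")
rect(T&(P[:,2]>.12)&(P[:,2]<.15),"head")
rect(T&(P[:,2]>.004),"tester all")
g=grab_frame("scene")
for n,ff in(("top",f),("scene",g)):
  for t in("pack","charger","tester"):
    for q in outline_of(ff,t)[:1]:
        print(n,t,q["confidence"],np.round(q["extent"]),q["region"].sum())
        Q,_,_=cloud(ff,q["region"]); print(np.round(np.percentile(Q,[2,50,98],axis=0),3).tolist())
np.savez("top.npz",**{k:f[k] for k in("image","range_z","fx","fy","cx","cy","R","t")});np.savez("scene.npz",**{k:g[k] for k in("image","range_z","fx","fy","cx","cy","R","t")})
```

```text
cam [ 0.453 -0.195  1.011]
packtop 1117 c [ 500.2 -440.5] wh [68.4 86.5] a 61.9 z 0.06
pack+handle 2228 c [ 492.2 -438.5] wh [103.8 178. ] a 61.9 z 0.0541
bar 571 c [ 556.3 -472.4] wh [103.2  32.6] a 61.9 z 0.0339
plate 2437 c [ 478.9 -196. ] wh [107.1 138.2] a 82.2 z 0.008
head 1064 c [ 658.3 -221. ] wh [100.7  50.8] a 82.5 z 0.1333
tester all 10818 c [ 517.7 -288.5] wh [101.9  63. ] a 0.0 z 0.7427
top pack 0.76 [411. 231.  55.  67.] 1687
[[0.411, -0.481, 0.013], [0.486, -0.434, 0.059], [0.541, -0.383, 0.063]]
top charger 0.7 [412. 216.  70.  78.] 1500
[[0.428, -0.51, 0.007], [0.534, -0.435, 0.021], [0.584, -0.376, 0.037]]
top tester 0.78 [311. 189.  70. 138.] 6013
[[0.417, -0.263, 0.005], [0.562, -0.209, 0.015], [0.678, -0.154, 0.136]]
scene pack 0.7 [338. 267.  73.  40.] 2173
[[0.41, -0.485, 0.014], [0.478, -0.454, 0.044], [0.531, -0.384, 0.061]]
scene charger 0.74 [359. 276.  80.  41.] 1576
[[0.423, -0.523, 0.004], [0.516, -0.483, 0.016], [0.578, -0.393, 0.035]]
scene tester 0.75 [313. 206. 117.  80.] 4326
[[0.418, -0.273, 0.002], [0.602, -0.235, 0.029], [0.681, -0.155, 0.134]]
```

Run:
```python
from h import *
for n in("top","scene"):
    f=dict(np.load(n+".npz")); P,u,v=cloud(f)
    # tester
    for yaw in(-7.7,):
        a=np.radians(yaw); ex=np.array([np.cos(a),np.sin(a)]); ey=np.array([-ex[1],ex[0]])
        m=(P[:,0]>.36)&(P[:,0]<.75)&(P[:,1]<-.1)&(P[:,1]>-.33)&(P[:,2]>0.005)&(P[:,2]<.2)
        o=np.array([.580,-.212]); X=(P[m][:,:2]-o)@ex; Y=(P[m][:,:2]-o)@ey; Z=P[m][:,2]
        print(n,"x profile mid")
        b=abs(Y)<.025
        for x in np.arange(-.18,.13,.006 if n=="top" else .008):
            s=b&(abs(X-x)<.003)
            if s.sum()>3: print(round(x,3),round(np.median(Z[s])*1000,1),end=" | ")
        pl=(abs(Z-.008)<.003)&(X<-.06)
        print("\nplate x,y 1/99pc",np.round([*np.percentile(X[pl],[.5,1,99]),*np.percentile(Y[pl],[1,99])],4))
        for x0 in(-.15,-.12,-.09,-.07):
            s=pl&(abs(X-x0)<.01); print(x0,np.round(np.percentile(Y[s],[1,99]),4),end=" ")
        g=(Z>.045)&(Z<.065)&(X>0.01)&(X<.06); print("\nguides",np.round(np.percentile(Y[g],[1,10,50,90,99]),3))
    a=np.radians(-28.1); ex=np.array([np.cos(a),np.sin(a)]); ey=np.array([-ex[1],ex[0]])
    o=np.array([.4924,-.4403]);X=(P[:,:2]-o)@ex; Y=(P[:,:2]-o)@ey
    for nm,s in(("top",(abs(P[:,2]-.06)<.005)&(abs(X)<.07)&(abs(Y)<.06)),("bar",(P[:,2]>.03)&(P[:,2]<.05)&(X<-.068)&(X>-.1)&(abs(Y)<.04))):
        print(nm,s.sum(),np.round(np.percentile(X[s],[1,50,99]),4),np.round(np.percentile(Y[s],[1,50,99]),4),np.round(np.percentile(P[s][:,2],[50,95]),4))
    s=(abs(P[:,2]-.06)<.005)&(abs(X-.006)<.012)&(abs(Y)<.06);print("tabslice Y",np.round(np.percentile(Y[s],[1,99]),4))
```

```text
top x profile mid
-0.168 7.4 | -0.162 8.2 | -0.156 7.9 | -0.15 8.4 | -0.144 8.1 | -0.138 8.0 | -0.132 8.2 | -0.126 8.2 | -0.12 7.9 | -0.114 8.6 | -0.108 8.3 | -0.102 7.8 | -0.096 7.6 | -0.09 8.1 | -0.084 8.4 | -0.078 7.7 | -0.072 7.6 | -0.066 8.2 | -0.06 7.9 | -0.054 7.8 | -0.048 10.3 | -0.042 11.2 | -0.036 13.6 | -0.03 15.6 | -0.024 17.5 | -0.018 19.4 | -0.012 21.0 | -0.006 18.6 | 0.0 14.0 | 0.006 14.9 | 0.012 15.5 | 0.018 16.0 | 0.024 17.5 | 0.03 17.9 | 0.036 18.5 | 0.042 18.4 | 0.048 19.3 | 0.054 99.7 | 0.06 96.6 | 0.066 117.7 | 0.072 132.7 | 0.078 133.1 | 0.084 133.7 | 0.09 134.6 | 0.096 135.1 | 0.102 134.7 | 
plate x,y 1/99pc [-0.1699 -0.1693 -0.0612 -0.1175  0.0844]
-0.15 [-0.0495  0.0465] -0.12 [-0.1333  0.0808] -0.09 [-0.1273  0.0917] -0.07 [-0.1096  0.0888] 
guides [-0.044 -0.043 -0.038  0.045  0.046]
top 1095 [-0.0352  0.0056  0.0488] [-0.0296  0.0004  0.0326] [0.0601 0.0626]
bar 161 [-0.0899 -0.0838 -0.0687] [-0.0298  0.0002  0.0292] [0.041  0.0441]
tabslice Y [-0.0294  0.0351]
scene x profile mid
-0.172 6.3 | -0.164 8.2 | -0.156 8.2 | -0.148 7.7 | -0.14 8.1 | -0.132 7.8 | -0.124 7.9 | -0.116 8.1 | -0.108 7.9 | -0.1 8.1 | -0.092 7.9 | -0.084 8.4 | -0.076 8.0 | -0.068 8.1 | -0.06 7.7 | -0.052 8.3 | -0.044 11.0 | -0.036 13.9 | -0.028 16.6 | -0.02 18.9 | -0.012 22.0 | 0.004 15.2 | 0.012 16.1 | 0.052 103.2 | 0.06 123.5 | 0.068 106.7 | 0.076 133.4 | 0.084 58.9 | 0.092 135.1 | 0.1 135.4 | 
plate x,y 1/99pc [-0.1695 -0.1694 -0.0611 -0.1223  0.047 ]
-0.15 [-0.0505  0.0445] -0.12 [-0.1324  0.0713] -0.09 [-0.0847  0.0462] -0.07 [-0.1243  0.0459] 
guides [-0.045 -0.044 -0.04   0.043  0.045]
top 810 [-0.0353  0.0055  0.048 ] [-0.0311 -0.0073  0.0278] [0.0602 0.0613]
bar 171 [-0.0898 -0.082  -0.0687] [-0.0313 -0.0078  0.0287] [0.0407 0.0426]
tabslice Y [-0.031   0.0272]
```

```bash
cat >> h.py <<'E'
def go(x,y,z,deg):
    s=observe(); R=Ro.from_euler("xyz",s["tool_rot"]); T=Ro.from_euler("xyz",[np.pi,0,np.radians(deg)])
    tot=(R.inv()*T).as_rotvec(degrees=True)
    d=np.array([x,y,z])-s["position"]
    print("t",round(s["clock"],2),"pos",np.round(s["position"],4),"yaw",np.round(np.degrees(s["tool_rot"]),1),"turn",np.round(tot,2),"shift now",np.round(R.inv().apply(d),4),"shift after turn",np.round(T.inv().apply(d),4),"w",round(s["grip_width"],4),"F",np.round(s["force"],1),"ff",s["finger_force"])
E
python3 -m creep '[[[-1,0,0,0,0,0,7.57],[-1,0,0,0,0,0,7.57],[-1,0,0,0,0,0,7.57],[-1,0,0,0,0,0,7.57],[-1,0,0,0,0,0,7.57],[-1,0,0,0,0,0,7.57],[-1,0,0,0,0,0,7.57]]]' 30
python3 -m creep '[[[-1,0.018,-0.027,0,0,0,0],[-1,0.018,-0.027,0,0,0,0],[-1,0.018,-0.027,0,0,0,0],[-1,0.018,-0.027,0,0,0,0],[-1,0.018,-0.027,0,0,0,0],[-1,0.018,-0.027,0,0,0,0],[-1,0.018,-0.027,0,0,0,0],[-1,0.018,-0.027,0,0,0,0],[-1,0,0,0,0,0,0]]]'
python3 -c "
from h import *
go(.498,-.4418,.026,-28.1)"
```

```text
clock: 2.3
position: [0.2633, -0.5669, 0.2313]
tool_rot: [3.142, -0.0, -0.496]
force: [-0.6, 0.2, -0.4]
grip_width: 0.0851
finger_force: 0.0
clock: 3.2
position: [0.4963, -0.4405, 0.2308]
tool_rot: [-3.139, -0.001, -0.484]
force: [0.3, 0.1, -0.2]
grip_width: 0.0855
finger_force: 0.0
t 3.2 pos [ 0.4963 -0.4405  0.2308] yaw [-179.9   -0.   -27.7] turn [-0.13 -0.03  0.35] shift now [0.002  0.0008 0.2048] shift after turn [0.0021 0.0003 0.2048] w 0.0855 F [ 0.3  0.1 -0.2] ff 0.0
```

```bash
python3 -m creep '[[[-1,0.002,0.0005,0.025,0,0,0.35],[-1,0,0,0.03,0,0,0],[-1,0,0,0.03,0,0,0],[-1,0,0,0.03,0,0,0],[-1,0,0,0.025,0,0,0],[-1,0,0,0.02,0,0,0],[-1,0,0,0.015,0,0,0],[-1,0,0,0.015,0,0,0],[-1,0,0,0.015,0,0,0],[-1,0,0,0,0,0,0]]]' 30
python3 - <<'E'
from h import *
go(.498,-.4418,.026,-28.1)
f=grab_frame("scene"); cv2.imwrite("pics/s2.png",cv2.resize(f["image"][170:330,230:470,::-1],None,fx=3,fy=3))
E
```

```text
clock: 4.2
position: [0.4928, -0.4448, 0.0244]
tool_rot: [-3.141, 0.002, -0.496]
force: [-0.4, 0.7, 0.2]
grip_width: 0.085
finger_force: 0.0
t 4.2 pos [ 0.4928 -0.4448  0.0244] yaw [-1.80e+02  1.00e-01 -2.84e+01] turn [-0.03  0.14 -0.33] shift now [ 0.0032 -0.0051 -0.0016] shift after turn [ 0.0032 -0.0051 -0.0016] w 0.085 F [-0.4  0.7  0.2] ff 0.0
```

View pics/s2.png

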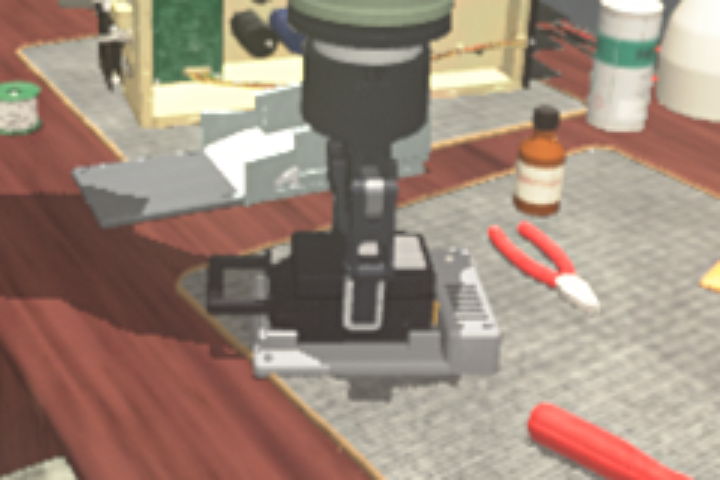

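The gripper straddles the pack at cols 345–385 of the crop, with its fingertips above the pocket walls and nothing touching. It's about 6 mm off target, so I'll correct that and then close.

```bash
python3 -m creep '[[[-1,0.003,-0.005,-0.002,0,0,-0.3],[-1,0,0,0,0,0,0],[-1,0,0,0,0,0,0]]]' 30
python3 - <<'E'
from h import *
go(.498,-.4418,.026,-28.1)
E
```

```text
clock: 4.55
position: [0.4991, -0.4425, 0.0291]
tool_rot: [3.142, -0.001, -0.491]
force: [0.0, -0.5, -0.1]
grip_width: 0.0857
finger_force: 0.0
t 4.55 pos [ 0.4991 -0.4425  0.0291] yaw [ 1.80e+02 -1.00e-01 -2.81e+01] turn [ 0.   -0.07 -0.  ] shift now [-0.0013 -0.0001  0.0031] shift after turn [-0.0013 -0.0001  0.0031] w 0.0857 F [ 0.  -0.5 -0.1] ff 0.0
```

```bash
python3 -m creep '[[[-1,-0.001,0,0.002,0,0,0],[1,0,0,0,0,0,0],[1,0,0,0,0,0,0],[1,0,0,0,0,0,0],[1,0,0,0,0,0,0],[1,0,0,0,0,0,0],[1,0,0,0,0,0,0],[1,0,0,0,0,0,0]]]' 35
```

```text
clock: 5.35
position: [0.4972, -0.4433, 0.0269]
tool_rot: [3.14, -0.001, -0.492]
force: [-3.7, -4.3, 5.9]
grip_width: 0.0594
finger_force: 40.9
```

```bash
python3 -m creep '[[[1,0,0,-0.008,0,0,0],[1,0,0,-0.008,0,0,0],[1,0,0,-0.01,0,0,0],[1,0,0,-0.015,0,0,0],[1,0,0,-0.02,0,0,0],[1,0,0,-0.02,0,0,0],[1,0,0,0,0,0,0]]]' 40
python3 - <<'E'
from h import *
# pack origin in tool terms: tool at pack x+6; target tester
o=np.array([.5739,-.2161]);a=np.radians(-7.7);ex=np.array([np.cos(a),np.sin(a)]);ey=np.array([-ex[1],ex[0]])
p=o+ex*(-.103+.006)+ey*.003
print(p); go(p[0],p[1],.08,-7.7)
f=grab_frame("scene"); cv2.imwrite("pics/s3.png",cv2.resize(f["image"][150:330,200:460,::-1],None,fx=3,fy=3))
E
```

```text
clock: 6.05
position: [0.4988, -0.443, 0.1108]
tool_rot: [3.141, -0.005, -0.491]
force: [0.8, 0.4, -5.0]
grip_width: 0.0593
finger_force: 46.4
[ 0.47817659 -0.20013039]
t 6.05 pos [ 0.4988 -0.443   0.1108] yaw [180.   -0.3 -28.1] turn [  0.09  -0.26 -20.43] shift now [-0.1329 -0.2045  0.0301] shift after turn [-0.053  -0.2379  0.0308] w 0.0593 F [ 0.8  0.4 -5. ] ff 46.383317559957504
```

View pics/s3.png

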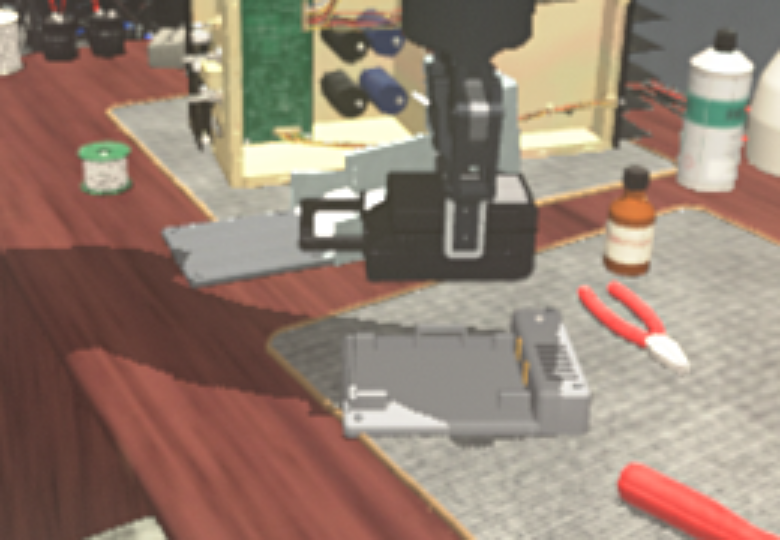

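The pack is out and held level at cols 300–535 of the crop, and the charger is empty. Next is the carry to the tester.

```bash
python3 -m creep '[[[1,0,0,0,0,0,-5.1],[1,0,0,0,0,0,-5.1],[1,0,0,0,0,0,-5.1],[1,0,0,0,0,0,-5.1],[1,0,0,0,0,0,0]]]' 40
python3 -m creep '[[[1,-0.005,-0.02,0,0,0,0],[1,-0.006,-0.026,0,0,0,0],[1,-0.006,-0.028,0,0,0,0],[1,-0.006,-0.028,0,0,0,0],[1,-0.006,-0.028,0,0,0,0],[1,-0.006,-0.028,0,0,0,0],[1,-0.006,-0.028,0,0,0,0],[1,-0.006,-0.026,0,0,0,0],[1,-0.006,-0.02,0,0,0,0],[1,0,-0.006,0,0,0,0]]]' 40
python3 - <<'E'
from h import *
go(.4782,-.2001,.08,-7.7)
f=grab_frame("scene"); P,u,v=cloud(f)
for t in("pack","pack_handle"):
  for q in tip_of(f,t)[:1]: print(t,q["confidence"],q["position"],px2w(f,*q["position"]))
q=outline_of(f,"pack")[0]; Q,_,_=cloud(f,q["region"]); print(np.round(np.percentile(Q,[1,50,99],axis=0),3).tolist())
cv2.imwrite("pics/s4.png",cv2.resize(f["image"][130:290,200:440,::-1],None,fx=3,fy=3))
E
```

```text
clock: 6.6
position: [0.4971, -0.4417, 0.1063]
tool_rot: [-3.141, 0.001, -0.133]
force: [-0.8, -0.5, -5.5]
grip_width: 0.0594
finger_force: 46.2
clock: 7.6
position: [0.4767, -0.1966, 0.107]
tool_rot: [-3.141, 0.001, -0.136]
force: [-0.7, -0.9, -4.7]
grip_width: 0.0595
finger_force: 46.3
t 7.6 pos [ 0.4767 -0.1966  0.107 ] yaw [-1.799e+02  1.000e-01 -7.800e+00] turn [-0.06  0.06 -0.07] shift now [0.002  0.0033 0.027 ] shift after turn [0.002  0.0033 0.027 ] w 0.0595 F [-0.7 -0.9 -4.7] ff 46.277083307504654
pack 0.72 [280.4, 198.4] [ 0.45518165 -0.22433023  0.10354266]
pack_handle 0.88 [244.3, 191.9] [ 0.38322751 -0.19089279  0.12033812]
[[0.382, -0.231, 0.093], [0.448, -0.22, 0.119], [0.517, -0.159, 0.141]]
```

View pics/s4.png

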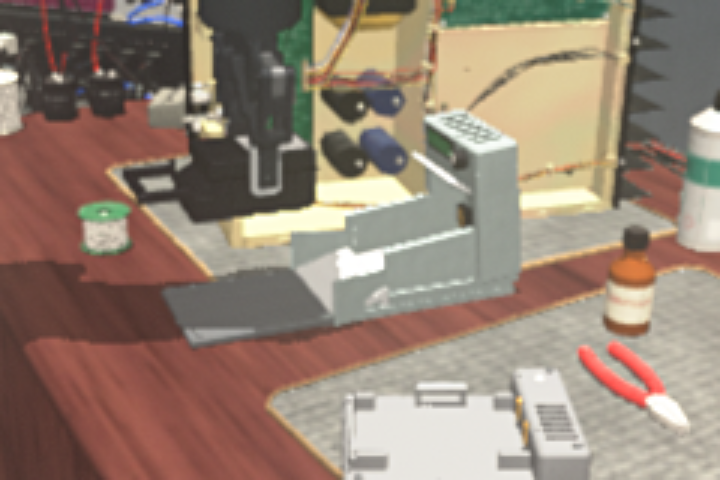

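The pack hangs over the landing plate, level and nose to the ramp. I'll lower it.

```bash
python3 -m creep '[[[1,0.002,0.003,0.015,0,0,0],[1,0,0,0.02,0,0,0],[1,0,0,0.02,0,0,0],[1,0,0,0.012,0,0,0],[1,0,0,0.006,0,0,0],[1,0,0,0.004,0,0,0],[1,0,0,0.003,0,0,0],[1,0,0,0,0,0,0],[1,0,0,0,0,0,0]]]' 40
python3 -c "
from h import *
go(.4782,-.2001,.0225,-7.7)"
```

```text
clock: 8.7
position: [0.479, -0.2024, 0.0277]
tool_rot: [3.141, -0.001, -0.135]
force: [0.4, -0.9, -4.9]
grip_width: 0.0589
finger_force: 46.1
t 8.7 pos [ 0.479  -0.2024  0.0277] yaw [180.   -0.   -7.7] turn [ 0.01 -0.04 -0.03] shift now [-0.0011 -0.0021  0.0052] shift after turn [-0.0011 -0.0021  0.0052] w 0.0589 F [ 0.4 -0.9 -4.9] ff 46.08788654208183
```

```bash
python3 -m creep '[[[1,-0.001,-0.002,0.002,0,0,0],[1,0,0,0.0015,0,0,0],[1,0,0,0.0005,0,0,0],[1,0,0,0,0,0,0]]]' 40
python3 -c "
from h import *
go(.4782,-.2001,.0225,-7.7)"
```

```text
clock: 9.1
position: [0.478, -0.2001, 0.0233]
tool_rot: [-3.142, 0.0, -0.135]
force: [0.3, 0.1, -5.9]
grip_width: 0.0596
finger_force: 46.2
t 9.1 pos [ 0.478  -0.2001  0.0233] yaw [-180.     0.    -7.7] turn [-0.    0.   -0.03] shift now [ 0.0002 -0.0001  0.0008] shift after turn [ 0.0002 -0.0001  0.0008] w 0.0596 F [ 0.3  0.1 -5.9] ff 46.221570521593094
```

```bash
python3 -m creep '[[[1,0,0,0.001,0,0,0],[1,0,0,0.001,0,0,0],[1,0,0,0,0,0,0]]]' 40
```

```text
clock: 9.4
position: [0.4781, -0.2002, 0.0229]
tool_rot: [-3.142, -0.001, -0.135]
force: [-11.3, 6.1, 37.3]
grip_width: 0.0597
finger_force: 51.5
```

Down on the plate. I'll ease off 1 mm, open, wait, and then rise.

```bash
python3 -m creep '[[[1,0,0,-0.001,0,0,0],[-1,0,0,0,0,0,0],[-1,0,0,0,0,0,0],[-1,0,0,0,0,0,0],[-1,0,0,0,0,0,0],[-1,0,0,0,0,0,0],[-1,0,0,0,0,0,0],[-1,0,0,0,0,0,0]]]' 40
python3 -m creep '[[[-1,0,0,-0.015,0,0,0],[-1,0,0,-0.025,0,0,0],[-1,0,0,-0.03,0,0,0],[-1,0,0,-0.03,0,0,0],[-1,-0.03,0,-0.03,0,0,0],[-1,-0.04,0,0,0,0,0],[-1,-0.03,0,0,0,0,0],[-1,0,0,0,0,0,0]]]'
python3 - <<'E'
from h import *
s=observe();print(s["clock"],s["position"],s["qpos"])
o=np.array([.5739,-.2161]);a=np.radians(-7.7);ex=np.array([np.cos(a),np.sin(a)]);ey=np.array([-ex[1],ex[0]])
for n in("top","scene"):
    f=grab_frame(n);P,u,v=cloud(f);X=(P[:,:2]-o)@ex;Y=(P[:,:2]-o)@ey;Z=P[:,2]
    m=(abs(Z-.056)<.005)&(X<-.03)&(X>-.2)&(abs(Y)<.06)
    if m.sum()>20: print(n,m.sum(),np.round(np.percentile(X[m],[1,50,99]),4),np.round(np.percentile(Y[m],[1,50,99]),4),np.median(Z[m]),cv2.minAreaRect((np.c_[X[m],Y[m]]*1000).astype(np.float32)))
    m=(Z>.025)&(Z<.045)&(X<-.165)&(X>-.21)&(abs(Y)<.05); print("bar",m.sum(),np.round(np.percentile(X[m],[1,50,99]),4),np.round(np.percentile(Y[m],[1,50,99]),4)) if m.any() else 0
    for q in tip_of(f,"pack_handle")[:1]: print(q,px2w(f,*q["position"]))
    cv2.imwrite("pics/a_%s.png"%n,cv2.resize(f["image"][90:290,190:450,::-1],None,fx=3,fy=3))
E
```

```text
clock: 10.2
position: [0.478, -0.2002, 0.0223]
tool_rot: [3.142, -0.0, -0.135]
force: [-0.2, -0.0, 0.5]
grip_width: 0.0855
finger_force: 0.0
clock: 11.0
position: [0.3754, -0.1864, 0.1526]
tool_rot: [-3.141, 0.001, -0.136]
force: [-1.0, -0.5, 0.0]
grip_width: 0.0857
finger_force: 0.0
11.0 [ 0.3754316  -0.18643358  0.15259702] [ 0.273719    0.32714091  0.05535769  2.19402853 -0.03028026  0.62256302
 -1.35636995]
top 1111 [-0.1373 -0.0963 -0.0536] [-0.0307 -0.0011  0.0309] 0.055953200031789066 ((-95.20756530761719, 1.6805152893066406), (66.34564208984375, 85.71168518066406), 89.84428405761719)
bar 9 [-0.1719 -0.1688 -0.1658] [-0.0303 -0.0279 -0.0256]
{'position': [300.0, 263.4], 'confidence': 0.6} [ 0.42417423 -0.19499155  0.4991737 ]
scene 420 [-0.1381 -0.0983 -0.0546] [-0.0323 -0.0083  0.0266] 0.05598224345223001 ((-95.74794006347656, -1.8134174346923828), (62.46784973144531, 86.7258529663086), 89.21369171142578)
bar 126 [-0.192  -0.183  -0.1655] [-0.0323 -0.0135  0.0273]
{'position': [249.9, 226.3], 'confidence': 0.71} [ 0.38909715 -0.19837816  0.03764289]
```

View pics/a_scene.png

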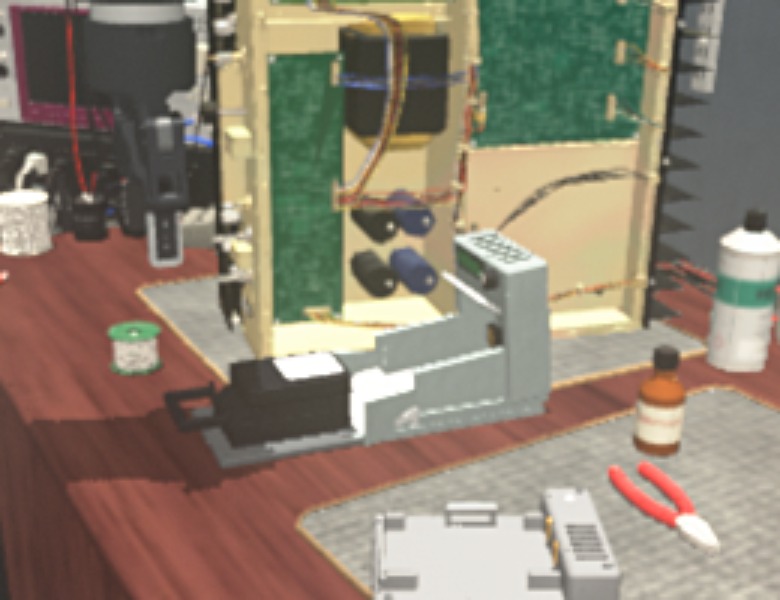

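The pack stands upright on the plate with its nose at the ramp and the handle at crop (190,405). Next I'll turn 90° to straddle the bar.

```bash
python3 -m creep '[[[0.4,0,0,0,0,0,-8.5],[0.4,0,0,0,0,0,-8.5],[0.4,0,0,0,0,0,-8.5],[0.4,0,0,0,0,0,-8.5],[0.4,0,0,0,0,0,-8.5],[0.4,0,0,0,0,0,-8.5],[0.4,0,0,0,0,0,-8.5],[0.4,0,0,0,0,0,-8.5],[0.4,0,0,0,0,0,-8.5],[0.4,0,0,0,0,0,-8.5]]]' 20
python3 -m creep '[[[0.4,0,0,0,0,0,-5],[0.4,0,0,0,0,0,0]]]' 20
python3 - <<'E'
from h import *
go(.3879,-.1925,.07,82.3)
E
```

```text
clock: 12.2
position: [0.3796, -0.1867, 0.1521]
tool_rot: [3.142, -0.0, 1.355]
force: [-0.0, 0.4, -0.5]
grip_width: 0.0257
finger_force: 0.0
clock: 12.4
position: [0.3794, -0.1868, 0.152]
tool_rot: [-3.142, -0.001, 1.437]
force: [-0.0, -0.1, 0.2]
grip_width: 0.0254
finger_force: 0.0
t 12.4 pos [ 0.3794 -0.1868  0.152 ] yaw [-180.    -0.    82.4] turn [-0.   -0.03  0.05] shift now [-0.0046  0.0092  0.082 ] shift after turn [-0.0045  0.0092  0.082 ] w 0.0254 F [-0.  -0.1  0.2] ff 0.0
```

```bash
python3 -m creep '[[[0.4,-0.0045,0.009,0.02,0,0,0],[0.4,0,0,0.03,0,0,0],[0.4,0,0,0.03,0,0,0],[0.4,0,0,0,0,0,0],[0.4,0,0,0,0,0,0]]]' 20
python3 - <<'E'
from h import *
go(.3879,-.1925,.022,82.3)
f=grab_frame("scene"); cv2.imwrite("pics/s5.png",cv2.resize(f["image"][190:260,220:320,::-1],None,fx=7,fy=7,interpolation=cv2.INTER_CUBIC))
E
```

```text
clock: 12.9
position: [0.3873, -0.1921, 0.0725]
tool_rot: [-3.14, -0.0, 1.435]
force: [0.0, -0.6, 1.0]
grip_width: 0.0253
finger_force: 0.0
t 12.9 pos [ 0.3873 -0.1921  0.0725] yaw [-179.9   -0.    82.2] turn [-0.07 -0.02 -0.1 ] shift now [-0.0003  0.0007  0.0505] shift after turn [-0.0003  0.0006  0.0505] w 0.0253 F [ 0.  -0.6  1. ] ff 0.0
```

View pics/s5.png

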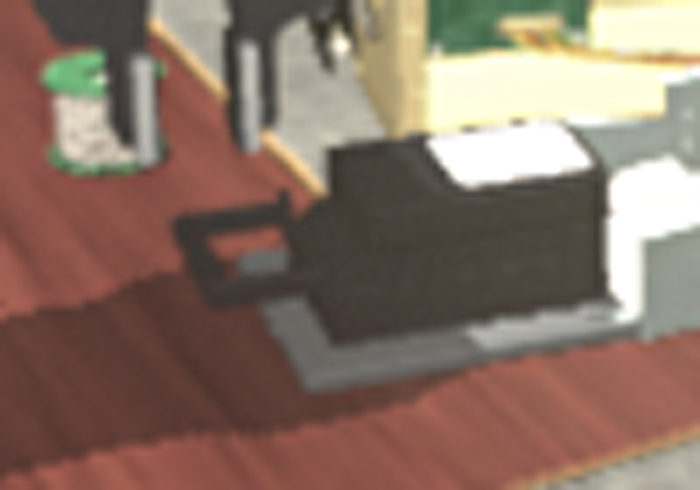

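The finger gap (cols 155–235) is centred over the bar (about col 197). Descending.

```bash
python3 -m creep '[[[0.4,0,0.0006,0.015,0,0,0],[0.4,0,0,0.012,0,0,0],[0.4,0,0,0.01,0,0,0],[0.4,0,0,0.007,0,0,0],[0.4,0,0,0.006,0,0,0],[0.4,0,0,0,0,0,0],[0.4,0,0,0,0,0,0]]]' 20
python3 -c "
from h import *
go(.3879,-.1925,.021,82.3)"
```

```text
clock: 13.65
position: [0.3879, -0.1925, 0.0225]
tool_rot: [3.142, 0.0, 1.436]
force: [0.3, -0.6, 0.3]
grip_width: 0.0255
finger_force: 0.0
t 13.65 pos [ 0.3879 -0.1925  0.0225] yaw [180.    0.   82.3] turn [ 0.    0.   -0.03] shift now [-0.      0.      0.0015] shift after turn [-0.      0.      0.0015] w 0.0255 F [ 0.3 -0.6  0.3] ff 0.0
```

```bash
python3 -m creep '[[[1,0,0,0.001,0,0,0],[1,0,0,0,0,0,0],[1,0,0,0,0,0,0],[1,0,0,0,0,0,0],[1,0,0,0,0,0,0]]]' 20
python3 - <<'E'
from h import *
go(.3879,-.1925,.021,82.3)
# bar path: pack pose with heel edge at x=hx, nose lower edge (r=9) on ground profile
def g(x): return np.interp(x,[-200,-48,-4,0,.01,150],[8,8,22,22,14,14+150*np.tan(np.radians(6))])
xs=np.linspace(-200,130,3301); G=g(xs)
for hx in range(-154,8,6):
    # lowest pitch th such that profile is below pack bottom; find heel z & th: support = minimise com height
    best=None
    for th in np.radians(np.arange(-3,20,.1)):
        c,s=np.cos(th),np.sin(th)
        u=(xs-hx)/c; k=(u>=0)&(u<=100)
        b=np.where(u>91,9-np.sqrt(np.maximum(0,81-(u-91)**2)),0)
        hz=np.max((G-(u*s*1+b))[k])
        h=hz+45*s
        if best is None or h<best[0]: best=(h,th,hz)
    h,th,hz=best; bx=hx-35*np.cos(th)-25*np.sin(th); bz=hz-35*np.sin(th)+25*np.cos(th)
    print(hx,"pitch",round(np.degrees(th),1),"hz",round(hz,1),"bar",round(bx,1),round(bz,1))
E
```

```text
clock: 14.15
position: [0.3879, -0.1925, 0.0215]
tool_rot: [3.141, 0.0, 1.436]
force: [-0.7, 0.3, 7.1]
grip_width: 0.009
finger_force: 21.0
t 14.15 pos [ 0.3879 -0.1925  0.0215] yaw [180.    0.   82.3] turn [ 0.02  0.01 -0.03] shift now [0.     0.     0.0005] shift after turn [0.     0.     0.0005] w 0.009 F [-0.7  0.3  7.1] ff 21.037936806678772
-154 pitch 0.0 hz 8.0 bar -189.0 33.0
-148 pitch 0.0 hz 8.0 bar -183.0 33.0
-142 pitch 0.0 hz 8.0 bar -177.0 33.0
-136 pitch 0.9 hz 8.0 bar -171.4 32.4
-130 pitch 2.0 hz 8.0 bar -165.9 31.8
-124 pitch 3.2 hz 8.0 bar -160.3 31.0
-118 pitch 4.3 hz 8.0 bar -154.8 30.3
-112 pitch 5.5 hz 8.0 bar -149.2 29.5
-106 pitch 6.6 hz 8.0 bar -143.6 28.8
-100 pitch 7.8 hz 8.0 bar -138.1 28.0
-94 pitch 8.8 hz 8.1 bar -132.4 27.4
-88 pitch 9.5 hz 8.0 bar -126.6 26.9
-82 pitch 10.2 hz 8.0 bar -120.9 26.4
-76 pitch 11.0 hz 8.0 bar -115.1 25.9
-70 pitch 12.0 hz 8.0 bar -109.4 25.2
-64 pitch 13.1 hz 8.0 bar -103.8 24.5
-58 pitch 14.5 hz 8.0 bar -98.1 23.5
-52 pitch 16.2 hz 8.1 bar -92.6 22.3
-46 pitch 0.0 hz 22.0 bar -81.0 47.0
-40 pitch -2.8 hz 24.0 bar -73.7 50.6
-34 pitch -1.9 hz 23.1 bar -68.2 49.3
-28 pitch -1.2 hz 22.6 bar -62.5 48.3
-22 pitch -0.6 hz 22.3 bar -56.7 47.6
-16 pitch 0.0 hz 22.0 bar -51.0 47.0
-10 pitch 0.4 hz 22.0 bar -45.2 46.7
-4 pitch 0.7 hz 22.1 bar -39.3 46.6
2 pitch 6.0 hz 14.2 bar -35.4 35.4
```

```bash
python3 -m creep '[[[1,0.0005,0.009,-0.0005,0,0,0],[1,0.0005,0.009,0,0,0,0],[1,0.0005,0.009,0,0,0,0],[1,0.0005,0.0105,0,0,0,0],[1,0,0.01,-0.0025,0,0,0],[1,0,0.01,-0.0025,0,0,0],[1,0,0.01,-0.0025,0,0,0],[1,0,0,0,0,0,0]]]' 25
python3 - <<'E'
from h import *
s=observe();o=np.array([.5739,-.2161]);a=np.radians(-7.7);ex=np.array([np.cos(a),np.sin(a)]);ey=np.array([-ex[1],ex[0]])
d=s["position"][:2]-o; print("tester tcp",d@ex,d@ey,s["position"][2],s["force"],s["grip_width"])
E
```

```text
clock: 14.95
position: [0.4563, -0.1997, 0.0295]
tool_rot: [3.14, -0.0, 1.436]
force: [3.6, -0.6, -0.7]
grip_width: 0.0086
finger_force: 25.0
tester tcp -0.11876841753880849 0.000515994566230899 0.029538313922051213 [ 3.58433167 -0.55344042 -0.69449945] 0.00859698637218587
```

```bash
python3 -m creep '[[[1,0,0.009,-0.0025,0,0,0],[1,0,0.009,-0.0025,0,0,0],[1,0,0.009,-0.002,0,0,0],[1,0,0.008,-0.001,0,0,0],[1,0,0.009,0,0,0,0],[1,0,0.009,0,0,0,0],[1,0,0,0,0,0,0]]]' 25
python3 - <<'E'
from h import *
s=observe();o=np.array([.5739,-.2161]);a=np.radians(-7.7);ex=np.array([np.cos(a),np.sin(a)]);ey=np.array([-ex[1],ex[0]])
d=s["position"][:2]-o; print("tester tcp",d@ex,d@ey,s["position"][2],s["force"],s["grip_width"])
f=grab_frame("scene"); cv2.imwrite("pics/s6.png",cv2.resize(f["image"][170:250,250:370,::-1],None,fx=6,fy=6,interpolation=cv2.INTER_CUBIC))
E
```

```text
clock: 15.65
position: [0.5092, -0.2067, 0.0373]
tool_rot: [3.14, -0.0, 1.436]
force: [2.5, -0.2, -2.2]
grip_width: 0.0088
finger_force: 25.1
tester tcp -0.06535735955301755 0.0006197667260556927 0.037276079208867316 [ 2.48710562 -0.17206185 -2.23343068] 0.008844807059695422
```

View pics/s6.png

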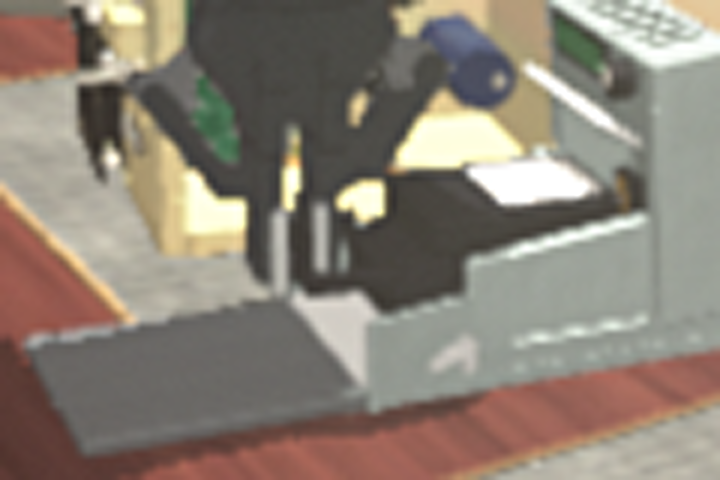

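The pack is level over the crest with its nose under the head (about col 620 of the crop), and the fingers are on the bar. I'll push on.

```bash
python3 -m creep '[[[1,0,0.007,0.0005,0,0,0],[1,0,0.007,0,0,0,0],[1,0,0.007,0.0005,0,0,0],[1,0,0.006,0,0,0,0],[1,0,0.005,0,0,0,0],[1,0,0.001,0,0,0,0],[1,0,0,0,0,0,0]]]' 25
python3 - <<'E'
from h import *
s=observe();o=np.array([.5739,-.2161]);a=np.radians(-7.7);ex=np.array([np.cos(a),np.sin(a)]);ey=np.array([-ex[1],ex[0]])
d=s["position"][:2]-o; print("tester tcp",d@ex,d@ey,s["position"][2],s["force"],s["grip_width"])
E
```

```text
clock: 16.4
position: [0.5388, -0.211, 0.0356]
tool_rot: [-3.138, -0.0, 1.436]
force: [-9.9, 1.3, -1.1]
grip_width: 0.0091
finger_force: 25.2
tester tcp -0.03541559665496855 0.0003284751183018592 0.035590561562458684 [-9.89803215  1.29014034 -1.07721119] 0.00912087755272163
```

```bash
python3 -m creep '[[[1,0,0.002,0,0,0,0],[1,0,0.001,0.002,0,0,0],[1,0,0,0.003,0,0,0],[1,0,0,0.003,0,0,0],[1,0,0,0.002,0,0,0],[1,0,0,0,0,0,0]]]' 25
python3 - <<'E'
from h import *
s=observe();o=np.array([.5739,-.2161]);a=np.radians(-7.7);ex=np.array([np.cos(a),np.sin(a)]);ey=np.array([-ex[1],ex[0]])
d=s["position"][:2]-o; print("tester tcp",d@ex,d@ey,s["position"][2],s["force"],s["grip_width"])
E
```

```text
clock: 17.0
position: [0.541, -0.2114, 0.0253]
tool_rot: [-3.137, 0.0, 1.436]
force: [-11.5, 1.1, -0.5]
grip_width: 0.0086
finger_force: 25.4
tester tcp -0.033234380605545136 0.00024022764147237126 0.025251642071221884 [-11.50609669   1.06897703  -0.50372095] 0.008576338965338276
```

```bash
python3 -m creep '[[[1,0,0,0.001,0,0,0],[1,0,0,0.001,0,0,0],[1,0,0,0,0,0,0]]]' 25
python3 -m creep '[[[0.6,0,-0.001,0,0,0,0],[0.5,0,0,0,0,0,0],[0.4,0,0,0,0,0,0],[0.4,0,0,0,0,0,0],[0.4,0,0,0,0,0,0]]]'
```

```text
clock: 17.3
position: [0.5411, -0.2115, 0.0239]
tool_rot: [-3.137, 0.0, 1.435]
force: [-15.6, 2.6, 7.4]
grip_width: 0.0087
finger_force: 26.4
clock: 17.8
position: [0.5427, -0.2114, 0.0245]
tool_rot: [3.141, 0.0, 1.436]
force: [0.2, -0.5, -0.5]
grip_width: 0.0255
finger_force: 0.0
```

```bash
python3 -m creep '[[[0.4,0,0,-0.01,0,0,0],[0.4,0,0,-0.015,0,0,0],[0.4,0,0,-0.02,0,0,0],[0.4,0,0,-0.03,0,0,0],[0.4,0,-0.04,-0.03,0,0,0],[0.4,0,-0.05,0,0,0,0],[0.4,0,-0.05,0,0,0,0],[0.4,0,0,0,0,0,0]]]'
python3 - <<'E'
from h import *
o=np.array([.5739,-.2161]);a=np.radians(-7.7);ex=np.array([np.cos(a),np.sin(a)]);ey=np.array([-ex[1],ex[0]])
for n in("top","scene"):
    f=grab_frame(n);P,u,v=cloud(f);X=(P[:,:2]-o)@ex;Y=(P[:,:2]-o)@ey;Z=P[:,2]
    m=(Z>.055)&(Z<.085)&(X<.06)&(X>0)&(abs(Y)<.029)
    A=np.c_[X[m],np.ones(m.sum())]; print(n,"top z=a x+b",np.linalg.lstsq(A,Z[m],rcond=None)[0],"minX",np.percentile(X[m],1))
    m=(Z>.026)&(Z<.048)&(X<-.02)&(X>-.06)&(abs(Y)<.024);print("bar",m.sum(),np.round(np.percentile(X[m],[1,50,99]),4),np.round(np.percentile(Z[m],[5,50,95]),4))
    m=(Z>.026)&(Z<.048)&(X<-.01)&(X>-.045)&(abs(Y)<.034);print("handle Y",np.round(np.percentile(Y[m],[1,99]),4))
    cv2.imwrite("pics/e_%s.png"%n,cv2.resize(f["image"][120:250,250:380,::-1],None,fx=4.5,fy=4.5,interpolation=cv2.INTER_CUBIC))
E
```

```text
clock: 18.6
position: [0.3972, -0.1923, 0.1303]
tool_rot: [-3.138, 0.001, 1.434]
force: [0.7, 0.7, -0.6]
grip_width: 0.0256
finger_force: 0.0
top top z=a x+b [0.12514972 0.06155054] minX 0.009306665784355163
bar 100 [-0.0426 -0.0379 -0.0327] [0.035  0.0391 0.0426]
handle Y [-0.0294  0.0299]
scene top z=a x+b [0.13897459 0.05992009] minX 0.009157851306693617
bar 42 [-0.0427 -0.0398 -0.033 ] [0.0339 0.0388 0.0404]
handle Y [-0.0309  0.0291]
```

View pics/e_scene.png

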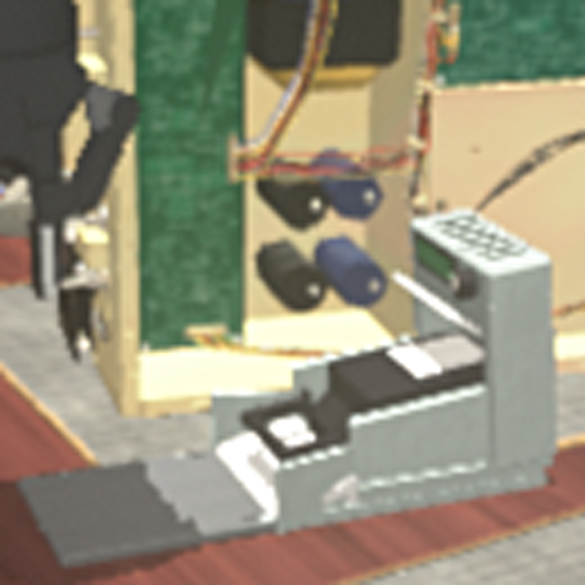

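The pack lies in the bay, sloped at about 7°. Its heel edge is at roughly x 0, the bar is at z 35 mm as specified for home, and the fingers are clear. Handing in.

```bash
python3 -c "
from workcell import *
print(job_done())"
```

```text
the job is handed in; nothing more can be done
None
```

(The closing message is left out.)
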